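Take the air coupler out of its hinged case

TASK

Open the hinged case on the bench by swinging its lid up and over until it stays open by itself, then take the quick coupler out of it and lay it down, without dropping it, in the middle of the rubber mat. Leave the burr in the case and the lid standing open.

Things in the scene. Friction and masses are not known exactly. Their poses are not given: they have to be found in the camera images.
- case: grey clamshell case, 130 (its x) x 250 (y) x 54.5 mm, fixed to the bench right of its middle, yaw up to 0.25 rad. Origin: centre of its underside, z up. The front with the pull tab faces -x (the robot); hinge along y at x = +65, z = 38.5 mm. Base: open box, 5 mm walls, rim at z = 38, flat foam floor at z = 10 mm; coupler and burr lie on it along x, one left, one right (varies).
- case_lid (a joint): lid angle in rad: 0 shut (start), grows as the front edge rises and swings over to the back (turns about the case's +y), stop at 1.92. No latch, 150 g, hardly any friction: below about 1.45 rad it falls shut, beyond that it falls open by its own weight and rests on the stop.
- lid_tab (a point): grip point of the black tab on the middle of the lid's front edge: tab 26 mm wide (along y), 8 mm thick, sticks out 34 mm, free below; point 18 mm out, mid width and thickness, 44.5 mm up when shut. At lid angle a in the case frame (mm): x = 65-148cos a+6sin a, y = 0, z = 38.5+148sin a+6cos a. Axes: the lid's, parallel to the case's at a = 0. Pinched by its side edges it can pivot in the fingers.
- coupler: quick coupler in the case: metal, 26 x 88 x 26 mm, about 110 g, lying; thick sleeve and thin brass nose. Origin: centre of its underside, z up; long axis y, nose to +y, sleeve (24 mm wide, 25 high; grip it here) from y = -44 to +9 mm. 60 mm free from its middle to the case's side walls and to the burr. Two like couplers outside the case are not wanted.
- burr: rotary burr in the case, 10 x 64 x 10 mm, steel, lying, long axis y, origin at the centre of its underside. Stays in the case.
- mat: square black rubber mat, 140 x 140 x 4 mm, fixed flat on the bench to the left of the case. Origin: centre of its underside, z up; top 4 mm higher.

How it is judged:
By the outcome, as a careful person would: the job done as asked, in the order asked, and still so for the second after the job is handed in, with the robot touching nothing.
It also fails if it takes over 54 s, if anything falls off the work surface, if the arm or the gripper's body presses on something with over 40 N, if the wrist force passes 120 N, or if a joint passes its speed limit or range.

ROBOT

A 7-joint arm with a two-finger parallel gripper is mounted at the origin on a cart in front of the work surface, level with it; the furniture and walls round the work are solid. World frame = base frame: x ahead of the robot, y to its left, z up, the work surface at z = 0. Lengths are in m, angles in rad, forces in N, time in s.
With the tool pointing down it reaches from about 0.425 to 0.925 m from the base axis. Payload 6.8 kg.
Tool frame: the origin (TCP) lies between the finger pads; the fingertips stand 11 mm ahead of it and the grasp point (between the pads) lies 8 mm behind it (tip_extent is the distance from the TCP to the fingertips, in m); z points along the fingers, x is the direction in which the jaws open and shut, and the axes are right-handed (so a half turn about z gives the same grasp; the last joint's range is limited). The gripper opens to 88 mm and grips with 3 to 60 N. Pads are 20 mm wide; open, the fingers measure 115 mm over their backs; the gripper's body (75 mm by 178 mm) begins 61 mm behind the grasp point.
Start: joints at [-1.37, 0.477, 0.022, 1.555, -0.011, 1.109, -0.083], TCP at [0.205, 0.643, 0.234] pointing down, gripper open.
Joint ranges: [-2.96, 2.96], [-0.34, 2.1], [-1.41, 1.46], [0.24, 2.44], [-1.37, 4.51], [0.17, 1.92], [-2.96, 2.96]. Speed limits (rad/s): [2.39, 2.39, 3.14, 3.14, 3.14, 3.14, 3.14].

INTERFACE

Orientations are given as a rotation vector (axis times angle).
In Python, from bench import observe, get_image, camera_info, finish_job, tip_extent gives the robot as it stands. The module is installed in compiled form; this text tells all that it offers.
- The arm moves only by the tool apply_moves, never from a script. Its argument "rows" is one flat list of numbers, 7 for each row, row after row: the opening, from 0 (shut) to 1 (fully open), then the shift along the tool's x, y, z in m, then the turn, a rotation vector about the tool's x, y, z in rad. A call has exactly 10 rows; each row shifts and turns the commanded pose from where the row before left it, along the tool's axes as they then stand; what a row does not reach is not made up. A row lasts 1/12 s, in which the tool goes at most 41.7 mm and 7.16 degrees, less where a joint would pass 70% of its speed; a pose out of reach is approached as far as the arm can. A call with a gripper value outside its range is refused whole. The fingers move at their own pace and stop on an object; the grip force is fixed at half the most. Time passes only in rows, so rows that do not move let the fingers close, or fill a call up. It gives the time, the measured TCP pose, the force and the opening at its end, in the units of the state.
- observe(): the state, without advancing time (a new reading comes with each control period).
- get_image(name): name is "scene" or "top" or "wrist"; returns the picture (384x512x3 uint8, red, green, blue); there is no depth.
- camera_info(name): a dict with "intrinsics" (3x3 intrinsics, pixels), "dist_coeffs" ([k1, k2, p1, p2, k3] as OpenCV has them; the pictures are not rectified), "world_from_camera" (4x4, takes a point from camera to world coordinates). Camera axes: x right, y down, z forward; pixel columns grow to the right and rows downward; lengths in m; the calibration is good to about 2 mm. A picture is of the moment at which its call begins: read the wrist's pose just before it. camera_info takes no time and is no camera call; for the wrist camera it gives the pose at the moment of the call.
- finish_job(): hands the job in, once; it reports no verdict.
The state is a dict: "t": time; "joint_pos": joint angles; "qd": joint speeds; "tau": joint torques, N m; "tool_pos": TCP position; "tool_rot": TCP orientation; "wrist_force": force on the tool from outside, world axes, zero at the start; "moment": the same for the moment, N m; "finger_gap": finger opening in m.
Only numpy, scipy, OpenCV 4.12 (cv2) and the standard library are available. Lean on these libraries where they do the work, as an engineer would, in place of code of your own. Each camera call takes 0.05 s, during which the arm holds its last target.

## Working session

There is one attempt and no reset: what is moved stays moved. The work goes in short steps, Python scripts to look and compute and a tool call to move; the robot and the scene stay as the last step left them, time stands still between calls to the robot, and variables do not carry over. Pictures are saved under pics/ and viewed, and the job is handed in when it is done.

Besides the shell and the picture viewer there is one more tool, called after ">>>" in YAML: its name, and indented under it one key for each argument. apply_moves: Moves the arm, as the interface text tells. Its arguments: {"type":"object","properties":{"rows":{"type":"array"}},"required":["rows"]}

```bash
mkdir -p pics; python3 - <<'E'
from bench import *
import cv2
print(observe())
for n in("scene","top"):
    im=get_image(n); cv2.imwrite(f"pics/{n}0.png",im[:,:,::-1]); print(n,camera_info(n))
E
```

```text
{'t': 0.0, 'joint_pos': array([-1.37008482,  0.47781293,  0.02233576,  1.55641067, -0.01150731,
        1.10928298, -0.08307527]), 'qd': array([-6.76245707e-04,  2.93770725e-04,  1.03497753e-03, -4.13649936e-04,
       -1.67631082e-03,  7.42517997e-05,  2.97099680e-04]), 'tau': array([-3.88807730e-04, -5.82859862e+01,  1.53430358e+00, -2.72610265e+01,
       -5.44827408e-02,  1.68975588e-02,  1.64315984e-04]), 'tool_pos': array([0.20498679, 0.64253134, 0.23269024]), 'tool_rot': array([ 2.53568142e+00,  1.85275110e+00, -2.14364840e-03]), 'wrist_force': array([-0.71502507, -0.32470336,  0.36899427]), 'moment': array([ 0.00403075,  0.00987538, -0.01544382]), 'finger_gap': 0.08763033169765216}
scene {'intrinsics': array([[364.51960528,   0.        , 255.31283583],
       [  0.        , 364.51960528, 200.06247709],
       [  0.        ,   0.        ,   1.        ]]), 'dist_coeffs': array([-0.09620657,  0.        ,  0.        ,  0.        ,  0.        ]), 'world_from_camera': array([[ 0.84064624, -0.25623003,  0.47713737,  0.19185695],
       [-0.54154835, -0.40788886,  0.73508643, -0.67061136],
       [ 0.0062678 , -0.8763406 , -0.48165119,  0.48528724],
       [ 0.        ,  0.        ,  0.        ,  1.        ]])}
top {'intrinsics': array([[394.38301954,   0.        , 253.5176728 ],
       [  0.        , 394.38301954, 189.96753988],
       [  0.        ,   0.        ,   1.        ]]), 'dist_coeffs': array([-0.10305355,  0.        ,  0.        ,  0.        ,  0.        ]), 'world_from_camera': array([[-0.02983365, -0.99539408,  0.09110753,  0.49041457],
       [-0.99955206,  0.02949306, -0.00508261, -0.05581746],
       [ 0.00237216, -0.09121835, -0.99582809,  0.90817937],
       [ 0.        ,  0.        ,  0.        ,  1.        ]])}
```

View pics/scene0.png

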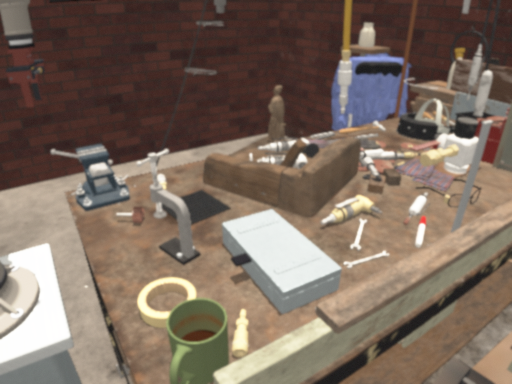

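View pics/top0.png

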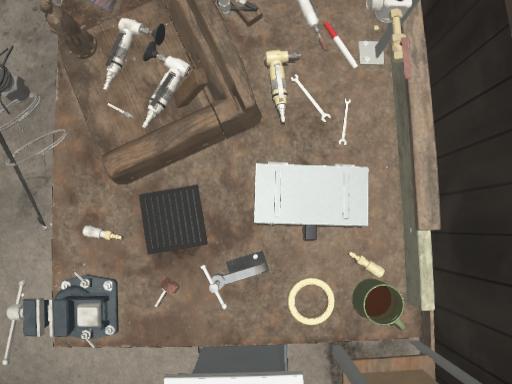

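```bash
python3 - <<'E'
import cv2
im=cv2.imread("pics/top0.png")
cv2.imwrite("pics/top0a.png",cv2.resize(im[150:250,240:380],None,fx=5.5,fy=5.5,interpolation=cv2.INTER_CUBIC))
cv2.imwrite("pics/top0b.png",cv2.resize(im[170:310,130:290],None,fx=4,fy=4,interpolation=cv2.INTER_CUBIC))
E
```

```text
(no output)
```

View pics/top0a.png

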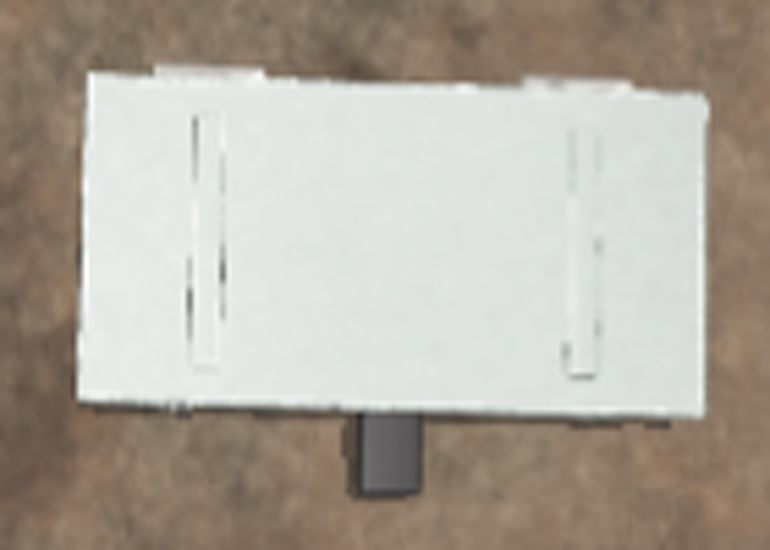

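View pics/top0b.png

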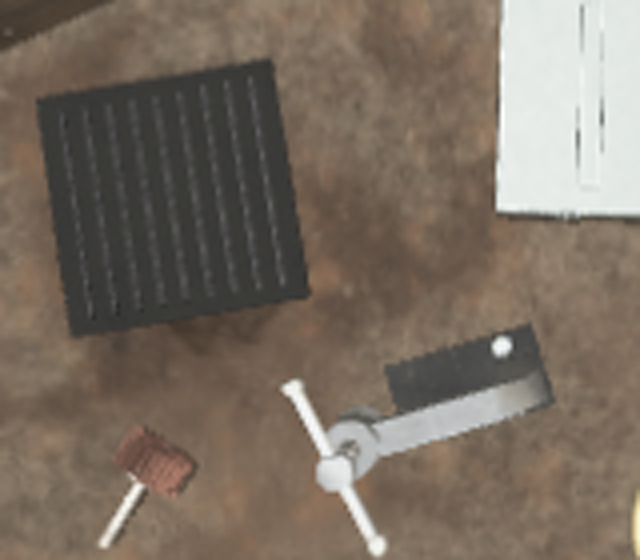

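```bash
cat > h.py <<'E'
from bench import *
import cv2, numpy as np
from scipy.spatial.transform import Rotation as R
def px2w(name,pts,z,ci=None):
    ci=ci or camera_info(name); T=ci["world_from_camera"]
    n=cv2.undistortPoints(np.array(pts,float).reshape(-1,1,2),ci["intrinsics"],ci["dist_coeffs"]).reshape(-1,2)
    d=np.c_[n,np.ones(len(n))]@T[:3,:3].T; o=T[:3,3]
    return o+d*((z-o[2])/d[:,2])[:,None]
def w2px(name,P,ci=None):
    ci=ci or camera_info(name); T=np.linalg.inv(ci["world_from_camera"])
    P=np.array(P,float).reshape(-1,3)
    return cv2.projectPoints(P,cv2.Rodrigues(T[:3,:3])[0],T[:3,3],ci["intrinsics"],ci["dist_coeffs"])[0].reshape(-1,2)
def tri(pa,pb,a="top",b="scene"):
    L=[]
    for n,p in((a,pa),(b,pb)):
        q0=px2w(n,[p],0)[0];o=camera_info(n)["world_from_camera"][:3,3];d=(q0-o)/np.linalg.norm(q0-o);L.append((o,d))
    A=sum(np.eye(3)-np.outer(d,d) for o,d in L);B=sum((np.eye(3)-np.outer(d,d))@o for o,d in L)
    return np.linalg.solve(A,B)
E
python3 - <<'E'
from h import *
u=lambda p,s,o:(np.array(p)+.5)/s-.5+np.array(o)
c=px2w("top",u([(90,72),(708,96),(706,416),(78,403)],5.5,(240,150)),.0545)
print(c.round(4),c.mean(0)); print([np.linalg.norm(c[i]-c[i-1]) for i in range(4)])
print("yaw",[np.arctan2(*( -(v)[[0]] if 0 else (0,0))) for v in []])
for a,b in((1,0),(2,3)): v=c[b]-c[a]; print("yaw y-axis",np.arctan2(-v[0],v[1]))
for a,b in((3,0),(2,1)): v=c[b]-c[a]; print("yaw x-axis",np.arctan2(v[1],v[0]))
t=px2w("top",u([(360,492),(420,494),(360,414),(422,414)],5.5,(240,150)),.0485);print("tab",t.round(4))
m=px2w("top",u([(38,100),(271,60),(309,295),(74,335)],4,(130,170)),.004);print("mat",m.round(4),m.mean(0));print([np.linalg.norm(m[i]-m[i-1]) for i in range(4)])
v=m[0]-m[1];print("matyaw",np.arctan2(-v[0],v[1]))
print("clamp",tri(u((338,470),4,(130,170)),(155,156)))
print("base",px2w("top",[(255,270)],0), w2px("top",[[0,0,0],[.3,0,0]]))
E
python3 -c "
import cv2
im=cv2.imread('pics/scene0.png')
cv2.imwrite('pics/s0a.png',cv2.resize(im[130:310,120:360],None,fx=3.3,fy=3.3,interpolation=cv2.INTER_CUBIC))"
```

```text
[[ 0.6283 -0.0673  0.0545]
 [ 0.6118 -0.315   0.0545]
 [ 0.484  -0.3071  0.0545]
 [ 0.4972 -0.0586  0.0545]] [ 0.55533932 -0.18698411  0.0545    ]
[np.float64(0.13136803467740357), np.float64(0.24824087483312154), np.float64(0.12800872546782166), np.float64(0.24880985033234632)]
yaw []
yaw y-axis -0.06652815839158649
yaw y-axis -0.05302093375492251
yaw x-axis -0.06625456825585335
yaw x-axis -0.06197986079395672
tab [[ 0.4587 -0.1689  0.0485]
 [ 0.4572 -0.1927  0.0485]
 [ 0.4895 -0.1701  0.0485]
 [ 0.4887 -0.1947  0.0485]]
mat [[0.5702 0.205  0.004 ]
 [0.5894 0.0688 0.004 ]
 [0.454  0.0496 0.004 ]
 [0.4345 0.1852 0.004 ]] [0.51200874 0.12714329 0.004     ]
[np.float64(0.13708083650054215), np.float64(0.13757055958562517), np.float64(0.1367065479322124), np.float64(0.13704844003956632)]
matyaw 0.14007216828515723
clamp [0.38921407 0.0132374  0.21109268]
base [[ 0.39025989 -0.05836444  0.        ]] [[234.5550136  440.65726183]
 [230.50959392 310.59691475]]
```

View pics/s0a.png

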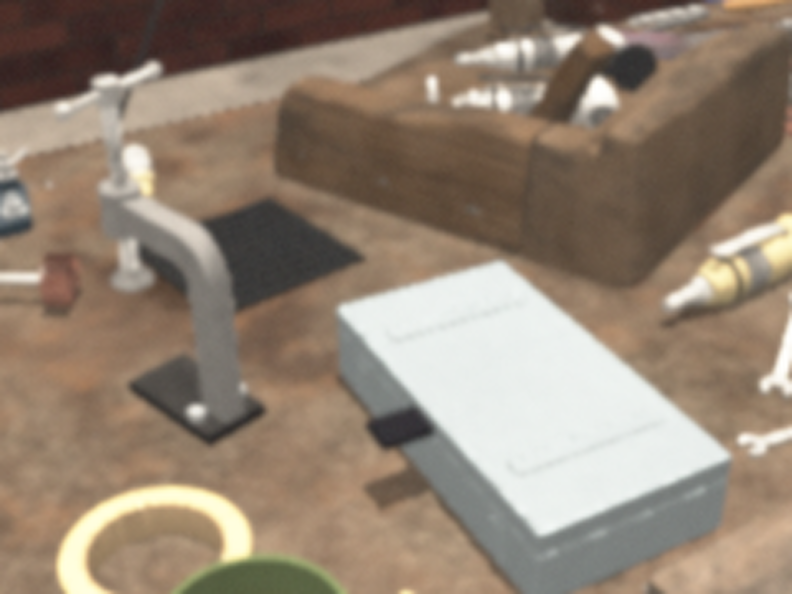

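```bash
cat >> h.py <<'E'
def go(target,psi=None,n=10):
    o=observe(); M=R.from_rotvec(o["tool_rot"]).as_matrix()
    d=M.T@(np.array(target)-o["tool_pos"])
    print("t",round(o["t"],2),"pos",o["tool_pos"].round(4),"toolz",M[:,2].round(3),"psi",round(np.arctan2(M[1,0],M[0,0]),4),"q",o["joint_pos"].round(2),"F",o["wrist_force"].round(1),"gap",round(o["finger_gap"],4))
    print("tool delta mm",(d*1e3).round(1),"per row",(d*1e3/n).round(2))
    if psi is not None:
        Rt=np.array([[np.cos(psi),np.sin(psi),0],[np.sin(psi),-np.cos(psi),0],[0,0,-1]]).T
        Rt=np.column_stack([[np.cos(psi),np.sin(psi),0],[np.sin(psi),-np.cos(psi),0],[0,0,-1]])
        print("turn",R.from_matrix(M.T@Rt).as_rotvec().round(4))
E
python3 -c "
from h import *
go((.5,.25,.30),1.509,20)"
```

```text
t 0.1 pos [0.205  0.6426 0.2328] toolz [-0.    -0.002 -1.   ] psi 1.262 q [-1.37  0.48  0.02  1.56 -0.01  1.11 -0.08] F [-0.   0.2  0.3] gap 0.088
tool delta mm [-284.5  400.4  -66.7] per row [-14.22  20.02  -3.33]
turn [-1.00e-04  1.60e-03 -2.47e-01]
```

>>> apply_moves:
  rows: [0.6,-0.014,0.02,-0.0035,0,0,0,0.6,-0.014,0.02,-0.0035,0,0,0,0.6,-0.014,0.02,-0.0035,0,0,0,0.6,-0.014,0.02,-0.0035,0,0,0,0.6,-0.014,0.02,-0.0035,0,0,0,0.6,-0.014,0.02,-0.0035,0,0,0,0.6,-0.014,0.02,-0.0035,0,0,0,0.6,-0.014,0.02,-0.0035,0,0,0,0.6,-0.014,0.02,-0.0035,0,0,0,0.6,-0.014,0.02,-0.0035,0,0,0]

```text
t: 0.93
tool_pos: [0.3536, 0.4476, 0.2685]
tool_rot: [2.536, 1.853, -0.001]
wrist_force: [0.2, 0.1, 0.2]
finger_gap: 0.0529
```

```bash
python3 -c "
from h import *
go((.5,.25,.30),1.509,10)"
```

```text
t 0.93 pos [0.3536 0.4476 0.2685] toolz [-0.    -0.001 -1.   ] psi 1.262 q [-1.09  0.27  0.09  1.78 -0.03  1.1   0.28] F [0.2 0.1 0.2] gap 0.0529
tool delta mm [-143.8  199.5  -31.5] per row [-14.38  19.95  -3.15]
turn [-0.0003  0.0007 -0.247 ]
```

>>> apply_moves:
  rows: [0.6,-0.0145,0.02,-0.003,0,0,0,0.6,-0.0145,0.02,-0.003,0,0,0,0.6,-0.0145,0.02,-0.003,0,0,0,0.6,-0.0145,0.02,-0.003,0,0,0,0.6,-0.0145,0.02,-0.003,0,0,0,0.6,-0.0145,0.02,-0.003,0,0,0,0.6,-0.0145,0.02,-0.003,0,0,0,0.6,-0.0145,0.02,-0.003,0,0,-0.0823,0.6,-0.0145,0.02,-0.003,0,0,-0.0823,0.6,-0.0145,0.02,-0.003,0,0,-0.0824]

```text
t: 1.77
tool_pos: [0.5045, 0.2525, 0.2985]
tool_rot: [-2.285, -2.156, 0.001]
wrist_force: [-0.5, 0.1, -0.5]
finger_gap: 0.0529
```

```bash
python3 -c "
from h import *
go((.475,-.182,.27),1.509,20)"
```

```text
t 1.77 pos [0.5045 0.2525 0.2985] toolz [-0.001 -0.    -1.   ] psi 1.5129 q [-0.74  0.24  0.2   1.76 -0.05  1.15  0.99] F [-0.5  0.1 -0.5] gap 0.0529
tool delta mm [-435.5   -4.3   28.7] per row [-21.78  -0.21   1.44]
turn [-0.0007  0.0004  0.0039]
```

>>> apply_moves:
  rows: [0.6,-0.025,0,0,0,0,0,0.6,-0.025,0,0,0,0,0,0.6,-0.025,0,0,0,0,0,0.6,-0.025,0,0,0,0,0,0.6,-0.025,0,0,0,0,0,0.6,-0.025,0,0,0,0,0,0.6,-0.025,0,0,0,0,0,0.6,-0.025,0,0,0,0,0,0.6,-0.025,0,0,0,0,0,0.6,-0.025,0,0,0,0,0]

```text
t: 2.6
tool_pos: [0.4882, 0.0032, 0.2984]
tool_rot: [-2.289, -2.152, 0.001]
wrist_force: [0.2, 0.0, 0.3]
finger_gap: 0.0527
```

>>> apply_moves:
  rows: [0.6,-0.022,0,0.001,0,0,0.004,0.6,-0.022,0,0.003,0,0,0,0.6,-0.022,0,0.004,0,0,0,0.6,-0.022,0,0.004,0,0,0,0.6,-0.022,0,0.004,0,0,0,0.6,-0.022,0,0.004,0,0,0,0.6,-0.022,0,0.004,0,0,0,0.6,-0.016,0,0.004,0,0,0,0.6,-0.01,0,0.001,0,0,0,0.6,-0.0055,0,0,0,0,0]

```text
t: 3.43
tool_pos: [0.476, -0.1819, 0.2692]
tool_rot: [-2.295, -2.145, 0.001]
wrist_force: [-0.7, 0.1, 0.2]
finger_gap: 0.053
```

```bash
python3 -c "
from h import *
go((.4685,-.1815,.15),1.509,10)
ci=camera_info('wrist');im=get_image('wrist');cv2.imwrite('pics/w1.png',im[:,:,::-1]);print(ci)
print(w2px('wrist',[[.4565,-.181,.0485]],ci))"
```

```text
t 3.43 pos [ 0.476  -0.1819  0.2692] toolz [-0.001 -0.    -1.   ] psi 1.5031 q [-0.2   0.17  0.51  1.93 -0.1   1.06  1.85] F [-0.7  0.1  0.2] gap 0.053
tool delta mm [-1.000e-01 -7.400e+00  1.192e+02] per row [-1.000e-02 -7.400e-01  1.192e+01]
turn [-0.0011  0.0002 -0.0059]
{'intrinsics': array([[331.51677056,   0.        , 254.88753424],
       [  0.        , 331.51677056, 190.54228675],
       [  0.        ,   0.        ,   1.        ]]), 'dist_coeffs': array([-0.05109121,  0.        ,  0.        ,  0.        ,  0.        ]), 'world_from_camera': array([[ 6.86711777e-02,  9.58281161e-01,  2.77455377e-01,
         4.00840973e-01],
       [ 9.97639293e-01, -6.60546169e-02, -1.87784077e-02,
        -1.76089165e-01],
       [ 3.32214323e-04,  2.78089922e-01, -9.60554988e-01,
         4.19698182e-01],
       [ 0.00000000e+00,  0.00000000e+00,  0.00000000e+00,
         1.00000000e+00]])}
[[253.81901162 146.42206375]]
```

View pics/w1.png

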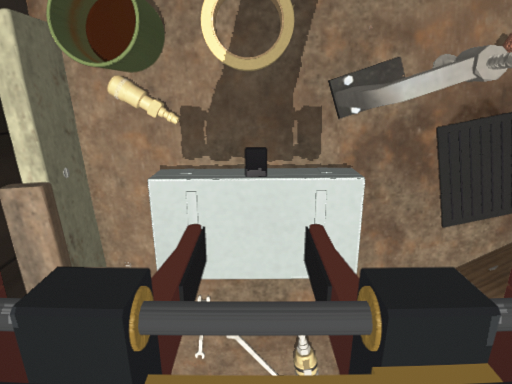

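```bash
python3 - <<'E'
from h import *
im=cv2.imread('pics/w1.png')
cv2.imwrite('pics/w1a.png',cv2.resize(im[135:195,140:375],None,fx=3.4,fy=3.4,interpolation=cv2.INTER_CUBIC))
E
```

```text
(no output)
```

View pics/w1a.png

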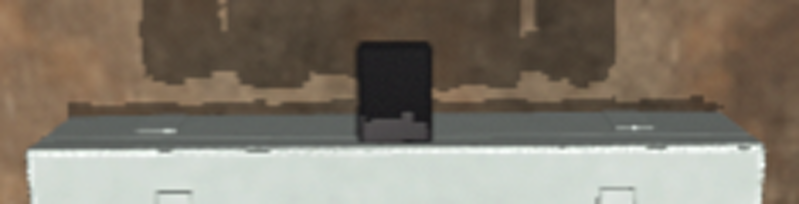

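```bash
python3 - <<'E'
from h import *
u=lambda p,s,o:(np.array(p)+.5)/s-.5+np.array(o)
p=px2w('wrist',u([(357,42),(432,42)],3.4,(140,135)),.0485);print(p,p.mean(0))
c=px2w('wrist',u([(28,148),(764,146)],3.4,(140,135)),.0545);print(c,c.mean(0),np.linalg.norm(c[0]-c[1]),(c[1]-c[0]))
E
```

```text
[[ 0.45681347 -0.1916919   0.0485    ]
 [ 0.45851887 -0.16693733  0.0485    ]] [ 0.45766617 -0.17931461  0.0485    ]
[[ 0.48368031 -0.30445219  0.0545    ]
 [ 0.49998006 -0.05787649  0.0545    ]] [ 0.49183018 -0.18116434  0.0545    ] 0.24711386022462797 [0.01629975 0.2465757  0.        ]
```

```bash
python3 -c "
from h import *
go((.471,-.1808,.045),1.5078,20)"
```

```text
t 3.48 pos [ 0.4763 -0.1822  0.2695] toolz [-0.001 -0.    -1.   ] psi 1.5031 q [-0.2   0.17  0.51  1.93 -0.1   1.06  1.85] F [-0.4 -0.8  0.3] gap 0.0525
tool delta mm [  1.1  -5.2 224.5] per row [ 0.06 -0.26 11.23]
turn [-0.0005  0.0005 -0.0047]
```

>>> apply_moves:
  rows: [0.6,0.0002,-0.001,0.012,0,0,-0.0047,0.6,0.0003,-0.001,0.018,0,0,0,0.6,0.0003,-0.001,0.02,0,0,0,0.6,0.0003,-0.001,0.02,0,0,0,0.6,0,-0.0012,0.02,0,0,0,0.6,0,0,0.02,0,0,0,0.6,0,0,0.018,0,0,0,0.6,0,0,0.014,0,0,0,0.6,0,0,0.01,0,0,0,0.6,0,0,0.008,0,0,0]

```text
t: 4.32
tool_pos: [0.4717, -0.1782, 0.1088]
tool_rot: [-2.286, -2.154, 0.0]
wrist_force: [0.1, 0.0, -0.2]
finger_gap: 0.0529
```

```bash
python3 -c "
from h import *
go((.471,-.1808,.045),1.5078,10)"
```

```text
t 4.32 pos [ 0.4717 -0.1782  0.1088] toolz [-0.001  0.001 -1.   ] psi 1.5111 q [-0.12  0.39  0.44  2.09 -0.25  0.71  1.99] F [ 0.1  0.  -0.2] gap 0.0529
tool delta mm [-2.7 -0.6 63.8] per row [-0.27 -0.06  6.38]
turn [-0.0006 -0.0006  0.0033]
```

>>> apply_moves:
  rows: [0.6,-0.0004,0,0.008,0,0,0.003,0.6,-0.0004,0,0.01,0,0,0,0.6,-0.0004,0,0.01,0,0,0,0.6,-0.0004,0,0.01,0,0,0,0.6,-0.0004,0,0.009,0,0,0,0.6,0,0,0.007,0,0,0,0.6,0,0,0.005,0,0,0,0.6,0,0,0.003,0,0,0,0.6,0,0,0.001,0,0,0,0.6,0,0,0,0,0,0]

```text
t: 5.15
tool_pos: [0.4715, -0.1813, 0.0466]
tool_rot: [-2.291, -2.149, 0.0]
wrist_force: [-0.3, 0.4, 0.5]
finger_gap: 0.0528
```

```bash
python3 -c "
from h import *
go((.471,-.1808,.045),1.5078,10)
ci=camera_info('wrist');im=get_image('wrist');cv2.imwrite('pics/w2.png',im[:,:,::-1])
im=get_image('scene');cv2.imwrite('pics/s2.png',cv2.resize(im[130:310,150:390,::-1],None,fx=3,fy=3))
"
```

```text
t 5.15 pos [ 0.4715 -0.1813  0.0466] toolz [-0.  0. -1.] psi 1.5067 q [-0.06  0.5   0.37  2.12 -0.33  0.58  2.06] F [-0.3  0.4  0.5] gap 0.0528
tool delta mm [ 0.4 -0.5  1.6] per row [ 0.04 -0.05  0.16]
turn [-0.0001 -0.     -0.0011]
```

View pics/w2.png

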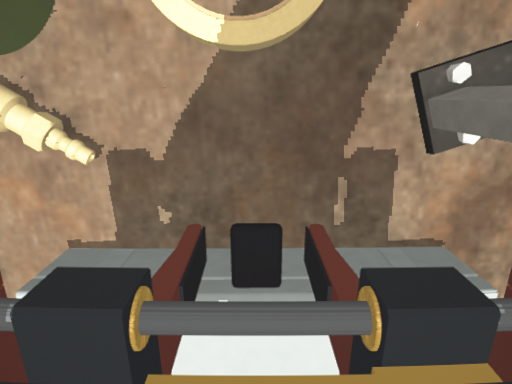

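View pics/s2.png

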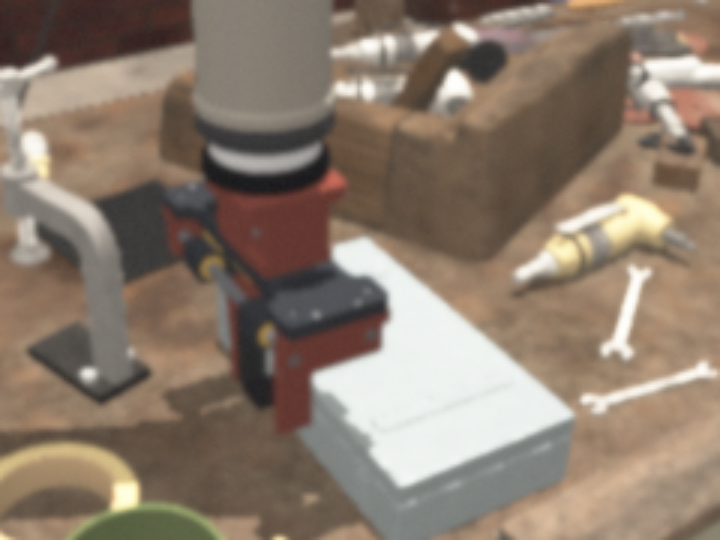

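>>> apply_moves:
  rows: [0.6,0.0003,0,0.001,0,0,0,0.2,0,0,0,0,0,0,0.2,0,0,0,0,0,0,0.2,0,0,0,0,0,0,0.2,0,0,0,0,0,0,0.2,0,0,0,0,0,0,0.2,0,0,0,0,0,0,0.2,0,0,0,0,0,0,0.2,0,0,0,0,0,0,0.2,0,0,0,0,0,0]

```text
t: 6.08
tool_pos: [0.4715, -0.1808, 0.0457]
tool_rot: [-2.291, -2.149, -0.0]
wrist_force: [-0.6, 0.3, 1.3]
finger_gap: 0.0256
```

```bash
python3 -c "
from h import *
go((.471,-.1808,.045),1.5078,10)
a=np.linspace(0,1.85,51); x=-150*np.cos(a)+6*np.sin(a); z=150*np.sin(a)+6*np.cos(a)
for i in range(0,50,5): print(round(a[i],3), np.c_[np.diff(x),-np.diff(z)][i:i+5].round(1).tolist())
"
```

```text
t 6.08 pos [ 0.4715 -0.1808  0.0457] toolz [ 0.  0. -1.] psi 1.5068 q [-0.06  0.5   0.37  2.12 -0.33  0.57  2.06] F [-0.6  0.3  1.3] gap 0.0256
tool delta mm [-0.  -0.5  0.7] per row [-0.   -0.05  0.07]
turn [ 0.     -0.0002 -0.001 ]
0.0 [[0.3, -5.5], [0.5, -5.5], [0.7, -5.5], [0.9, -5.5], [1.1, -5.4]]
0.185 [[1.3, -5.4], [1.5, -5.3], [1.7, -5.3], [1.9, -5.2], [2.1, -5.1]]
0.37 [[2.3, -5.1], [2.5, -5.0], [2.7, -4.9], [2.9, -4.8], [3.0, -4.7]]
0.555 [[3.2, -4.5], [3.4, -4.4], [3.5, -4.3], [3.7, -4.2], [3.8, -4.0]]
0.74 [[4.0, -3.9], [4.1, -3.7], [4.3, -3.6], [4.4, -3.4], [4.5, -3.2]]
0.925 [[4.6, -3.1], [4.7, -2.9], [4.8, -2.7], [4.9, -2.5], [5.0, -2.4]]
1.11 [[5.1, -2.2], [5.2, -2.0], [5.3, -1.8], [5.3, -1.6], [5.4, -1.4]]
1.295 [[5.4, -1.2], [5.5, -1.0], [5.5, -0.8], [5.5, -0.6], [5.5, -0.4]]
1.48 [[5.6, -0.2], [5.6, 0.0], [5.5, 0.2], [5.5, 0.4], [5.5, 0.6]]
1.665 [[5.5, 0.8], [5.5, 1.0], [5.4, 1.2], [5.4, 1.4], [5.3, 1.6]]
```

>>> apply_moves:
  rows: [0.2,0,0.0003,-0.0055,0,0,0,0.2,0,0.0005,-0.0055,0,0,0,0.2,0,0.0007,-0.0055,0,0,0,0.2,0,0.0009,-0.0055,0,0,0,0.2,0,0.0011,-0.0054,0,0,0,0.2,0,0.0013,-0.0054,0,0,0,0.2,0,0.0015,-0.0053,0,0,0,0.2,0,0.0017,-0.0053,0,0,0,0.2,0,0.0019,-0.0052,0,0,0,0.2,0,0.0021,-0.0051,0,0,0]

```text
t: 6.92
tool_pos: [0.4836, -0.1815, 0.0998]
tool_rot: [-2.291, -2.149, -0.0]
wrist_force: [3.4, 1.0, -2.8]
finger_gap: 0.0258
```

```bash
cat > arc.py <<'E'
from h import *
o=observe();p=o["tool_pos"];th=-.063
c=np.array([np.cos(th),np.sin(th)]);d=p[:2]-[.5558,-.1862]
x=d@c*1e3-65;z=p[2]*1e3-38.5
print("t",o["t"],"r",np.hypot(x,z).round(1),"ang",np.arctan2(z,-x).round(3),"lat",((-c[1]*d[0]+c[0]*d[1])*1e3).round(1),"F",o["wrist_force"].round(1),"M",o["moment"].round(2),"gap",o["finger_gap"].round(4),"start r",np.hypot(149.5,7))
E
python3 arc.py; python3 -c "
from h import *
im=get_image('scene');cv2.imwrite('pics/s3.png',cv2.resize(im[130:310,150:390,::-1],None,fx=3,fy=3))"
```

```text
Traceback (most recent call last):
  File "arc.py", line 5, in <module>
    print("t",o["t"],"r",np.hypot(x,z).round(1),"ang",np.arctan2(z,-x).round(3),"lat",((-c[1]*d[0]+c[0]*d[1])*1e3).round(1),"F",o["wrist_force"].round(1),"M",o["moment"].round(2),"gap",o["finger_gap"].round(4),"start r",np.hypot(149.5,7))
                                                                                                                                                                                         ^^^^^^^^^^^^^^^^^^^^^
AttributeError: 'float' object has no attribute 'round'
```

View pics/s3.png

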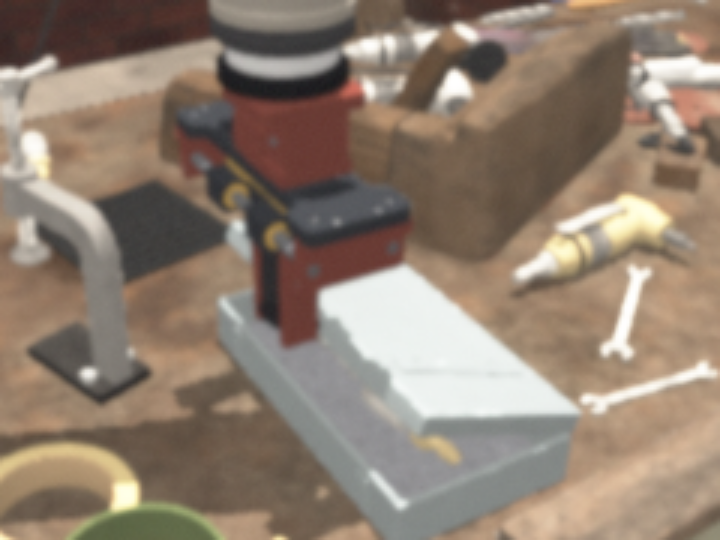

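```bash
sed -i 's/o\["finger_gap"\].round(4)/o["finger_gap"]/' arc.py; python3 arc.py
```

```text
t 6.9667 r 150.4 ang 0.425 lat 0.1 F [ 2.   1.1 -1.9] M [0.5  0.03 0.05] gap 0.025824527634112585 start r 149.6637898758414
```

>>> apply_moves:
  rows: [0.2,0,0.0023,-0.0051,0,0,0,0.2,0,0.0025,-0.005,0,0,0,0.2,0,0.0027,-0.0049,0,0,0,0.2,0,0.0029,-0.0048,0,0,0,0.2,0,0.003,-0.0047,0,0,0,0.2,0,0.0032,-0.0045,0,0,0,0.2,0,0.0034,-0.0044,0,0,0,0.2,0,0.0035,-0.0043,0,0,0,0.2,0,0.0037,-0.0042,0,0,0,0.2,0,0.0038,-0.004,0,0,0]

```text
t: 7.8
tool_pos: [0.5145, -0.1834, 0.1455]
tool_rot: [-2.291, -2.149, 0.0]
wrist_force: [1.3, 4.3, -4.8]
finger_gap: 0.0254
```

```bash
python3 arc.py
```

```text
t 7.8 r 150.9 ang 0.788 lat 0.2 F [ 1.3  4.3 -4.8] M [ 0.85 -0.07  0.08] gap 0.025385091515539554 start r 149.6637898758414
```

>>> apply_moves:
  rows: [0.2,0,0.004,-0.0039,0,0,0,0.2,0,0.0041,-0.0037,0,0,0,0.2,0,0.0043,-0.0036,0,0,0,0.2,0,0.0044,-0.0034,0,0,0,0.2,0,0.0045,-0.0032,0,0,0,0.2,0,0.0046,-0.0031,0,0,0,0.2,0,0.0047,-0.0029,0,0,0,0.2,0,0.0048,-0.0027,0,0,0,0.2,0,0.0049,-0.0025,0,0,0,0.2,0,0.005,-0.0024,0,0,0]

```text
t: 8.63
tool_pos: [0.5597, -0.1862, 0.1767]
tool_rot: [-2.29, -2.148, 0.0]
wrist_force: [-0.6, 4.7, -3.8]
finger_gap: 0.0258
```

```bash
python3 arc.py
```

```text
t 8.6333 r 151.1 ang 1.155 lat 0.3 F [-0.6  4.7 -3.8] M [1.28 0.29 0.02] gap 0.025803240142251632 start r 149.6637898758414
```

>>> apply_moves:
  rows: [0.2,0,0.0051,-0.0022,0,0,0,0.2,0,0.0052,-0.002,0,0,0,0.2,0,0.0053,-0.0018,0,0,0,0.2,0,0.0053,-0.0016,0,0,0,0.2,0,0.0054,-0.0014,0,0,0,0.2,0,0.0054,-0.0012,0,0,0,0.2,0,0.0055,-0.001,0,0,0,0.2,0,0.0055,-0.0008,0,0,0,0.2,0,0.0055,-0.0006,0,0,0,0.2,0,0.0055,-0.0004,0,0,0]

```text
t: 9.47
tool_pos: [0.6137, -0.1894, 0.1904]
tool_rot: [-2.291, -2.149, -0.001]
wrist_force: [-1.0, 6.7, 1.4]
finger_gap: 0.0259
```

```bash
python3 arc.py
```

```text
t 9.4667 r 152.0 ang 1.525 lat 0.4 F [-1.   6.7  1.4] M [ 1.35  0.58 -0.05] gap 0.025938336311568184 start r 149.6637898758414
```

>>> apply_moves:
  rows: [0.2,0,0.0056,-0.0001,0,0,0,0.2,0,0.0056,0.0001,0,0,0,0.2,0,0.0055,0.0003,0,0,0,0.2,0,0.0055,0.0005,0,0,0,0.2,0,0.0055,0.0007,0,0,0,0.2,0,0.0055,0.0009,0,0,0,0.2,0,0.0055,0.0011,0,0,0,0.2,0,0.0054,0.0013,0,0,0,0.2,0,0.0054,0.0015,0,0,0,0.2,0,0.0053,0.0017,0,0,0]

```text
t: 10.3
tool_pos: [0.6705, -0.1928, 0.184]
tool_rot: [2.288, 2.148, 0.006]
wrist_force: [0.2, 7.1, 6.9]
finger_gap: 0.0257
```

```bash
python3 arc.py;python3 -c "
from h import *
im=get_image('scene');cv2.imwrite('pics/s4.png',cv2.resize(im[50:310,150:410,::-1],None,fx=2.3,fy=2.3))"
```

```text
t 10.3 r 153.8 ang 1.901 lat 0.6 F [0.2 7.1 6.9] M [1.38 0.06 0.  ] gap 0.025673653413818845 start r 149.6637898758414
```

View pics/s4.png

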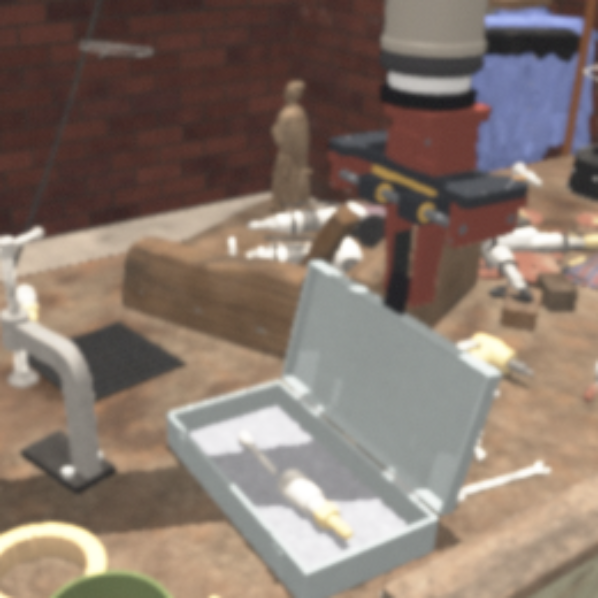

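>>> apply_moves:
  rows: [0.5,0,0,0,0,0,0,0.5,0,0,0,0,0,0,0.5,0,0,0,0,0,0,0.5,0,0,0,0,0,0,0.5,0,0,0,0,0,0,0.5,0,0,-0.01,0,0,0,0.5,0,0,-0.015,0,0,0,0.5,0,0,-0.015,0,0,0,0.5,0,0,-0.015,0,0,0,0.5,0,0,-0.015,0,0,0]

```text
t: 11.18
tool_pos: [0.6678, -0.1939, 0.2532]
tool_rot: [2.291, 2.148, 0.0]
wrist_force: [0.3, 0.2, -0.2]
finger_gap: 0.044
```

>>> apply_moves:
  rows: [0.6,0,-0.01,-0.01,0,0,0,0.6,0,-0.02,0,0,0,0,0.6,0,-0.025,0,0,0,0,0.6,0,-0.025,0,0,0,0,0.6,0,-0.025,0,0,0,0,0.6,0,-0.025,0,0,0,0,0.6,0,-0.025,0,0,0,0,0.6,0,-0.02,0,0,0,0,0.6,0,-0.01,0,0,0,0,0.6,0,0,0,0,0,0]

```text
t: 12.02
tool_pos: [0.481, -0.182, 0.2621]
tool_rot: [-2.292, -2.147, -0.001]
wrist_force: [-0.2, -0.5, 0.6]
finger_gap: 0.0528
```

```bash
python3 -c "
from h import *
go((.5,-.19,.25),1.5078)
ci=camera_info('wrist');im=get_image('wrist');cv2.imwrite('pics/w5.png',im[:,:,::-1]);print(ci['world_from_camera'].tolist())
im=get_image('top');cv2.imwrite('pics/t5.png',im[:,:,::-1])
im=get_image('scene');cv2.imwrite('pics/s5.png',cv2.resize(im[50:310,150:410,::-1],None,fx=2.3,fy=2.3))"
```

```text
t 12.02 pos [ 0.481  -0.182   0.2621] toolz [ 0.     0.001 -1.   ] psi 1.5053 q [-0.2   0.19  0.51  1.93 -0.11  1.05  1.86] F [-0.2 -0.5  0.6] gap 0.0528
tool delta mm [-6.8 19.5 12.1] per row [-0.68  1.95  1.21]
turn [ 0.     -0.0012 -0.0025]
[[0.06652047078504207, 0.9580758821194267, 0.27868554154748787, 0.40562674018890865], [0.9977836512709326, -0.0643424676737849, -0.01696561552351946, -0.17656134850281113], [0.0016769683897755192, 0.27919643793345245, -0.9602325430968734, 0.4124562250765607], [0.0, 0.0, 0.0, 1.0]]
```

View pics/w5.png

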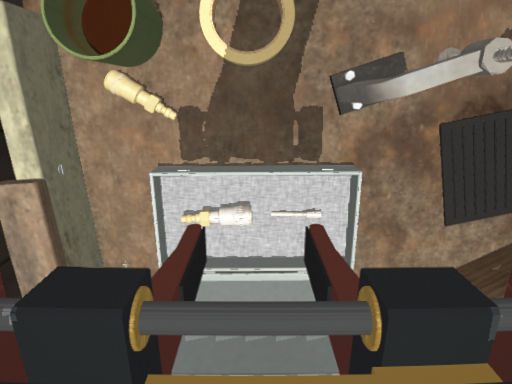

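View pics/t5.png

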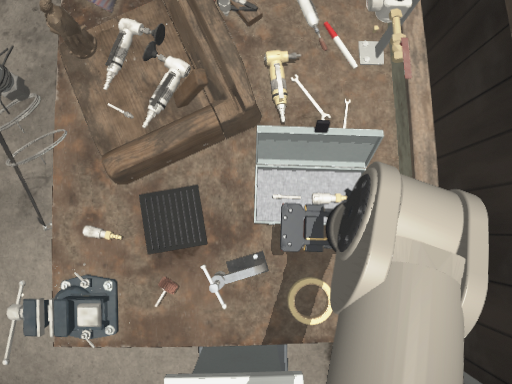

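View pics/s5.png

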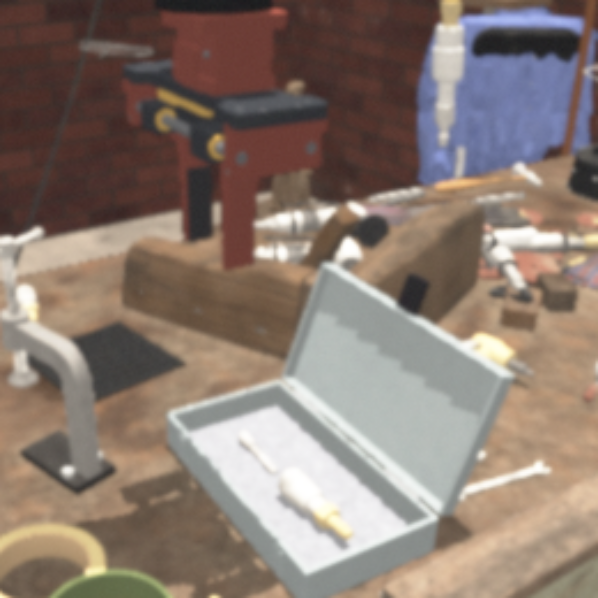

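```bash
python3 - <<'E'
import cv2
im=cv2.imread('pics/w5.png')
cv2.imwrite('pics/w5a.png',cv2.resize(im[155:275,145:365],None,fx=3.6,fy=3.6,interpolation=cv2.INTER_CUBIC))
E
```

```text
(no output)
```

View pics/w5a.png

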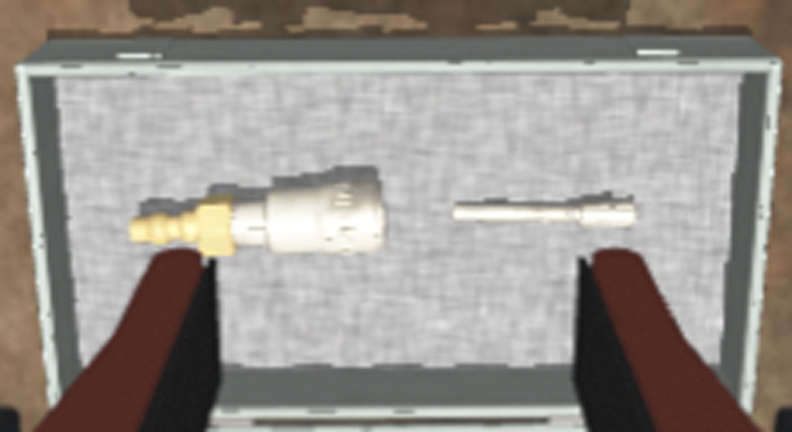

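```bash
python3 - <<'E'
from h import *
u=lambda p,s,o:(np.array(p)+.5)/s-.5+np.array(o)
ci=camera_info('wrist')
th=-.063;c=np.array([np.cos(th),np.sin(th)])
def case(P): d=P[:,:2]-[.5558,-.1862]; return np.c_[d@c,-c[1]*d[:,0]+c[0]*d[:,1]]
P=px2w('wrist',u([(131,229),(385,215),(275,187),(275,250),(378,178),(378,253),(455,211),(635,212)],3.6,(145,155)),.0225,ci)
print(P.round(4),(case(P)*1e3).round(1))
Q=px2w('wrist',u([(18,65),(780,63),(745,412),(57,412)],3.6,(145,155)),.038,ci);print((case(Q)*1e3).round(1))
E
```

```text
[[ 0.5527 -0.2784  0.0225]
 [ 0.5531 -0.1894  0.0225]
 [ 0.5404 -0.2266  0.0225]
 [ 0.5637 -0.2288  0.0225]
 [ 0.5394 -0.1909  0.0225]
 [ 0.5671 -0.1928  0.0225]
 [ 0.5532 -0.165   0.0225]
 [ 0.5577 -0.1025  0.0225]] [[  2.7 -92.3]
 [ -2.5  -3.4]
 [-12.8 -41.3]
 [ 10.5 -42. ]
 [-16.1  -5.7]
 [ 11.7  -5.9]
 [ -3.9  20.9]
 [ -3.4  83.7]]
[[ -59.9 -121.7]
 [ -60.2  124.7]
 [  66.4  123.8]
 [  65.9 -119.6]]
```

>>> apply_moves:
  rows: [0.6,0,0,0,0,0,0.08,0.6,0,0,0,0,0,0.12,0.6,0,0,0,0,0,0.12,0.6,0,0,0,0,0,0.12,0.6,0,0,0,0,0,0.12,0.6,0,0,0,0,0,0.12,0.6,0,0,0,0,0,0.12,0.43,0,0,0,0,0,0.12,0.43,0,0,0,0,0,0.12,0.43,0,0,0,0,0,0.12]

```text
t: 13.0
tool_pos: [0.4846, -0.1817, 0.2616]
tool_rot: [3.095, 0.534, -0.0]
wrist_force: [0.2, 0.3, 0.1]
finger_gap: 0.039
```

```bash
cat >> h.py <<'E'
def tilt(target,psi,phi,n=10):
    o=observe(); M=R.from_rotvec(o["tool_rot"]).as_matrix()
    Rt=np.column_stack([[np.cos(psi),np.sin(psi),0],[np.sin(psi),-np.cos(psi),0],[0,0,-1]])@R.from_rotvec([0,phi,0]).as_matrix()
    d=np.array(target)-o["tool_pos"]
    print("t",round(o["t"],2),"pos",o["tool_pos"].round(4),"q",o["joint_pos"].round(2),"F",o["wrist_force"].round(1),"gap",round(o["finger_gap"],4))
    print("turn",R.from_matrix(M.T@Rt).as_rotvec().round(4),"delta now mm",(M.T@d*1e3).round(1),"after turn",(Rt.T@d*1e3).round(1),"world",(d*1e3).round(1),"toolz",M[:,2].round(3))
E
python3 -c "
from h import *
tilt((.552,-.215,.2),-.015,.105)"
```

```text
t 13.0 pos [ 0.4846 -0.1817  0.2616] q [-0.35  0.21  0.69  1.93 -0.15  1.05  0.75] F [0.2 0.3 0.1] gap 0.039
turn [-0.0176  0.104   0.3564] delta now mm [52.4 53.9 61.6] after turn [61.1 32.3 68.4] world [ 67.4 -33.3 -61.6] toolz [ 0.    -0.001 -1.   ]
```

>>> apply_moves:
  rows: [0.43,0,0,0,-0.0044,0.026,0.0891,0.43,0,0,0,-0.0044,0.026,0.0891,0.43,0,0,0,-0.0044,0.026,0.0891,0.43,0,0,0,-0.0044,0.026,0.0891,0.43,0.01,0.0054,0.01,0,0,0,0.43,0.012,0.0054,0.0125,0,0,0,0.43,0.012,0.0054,0.0125,0,0,0,0.43,0.012,0.0054,0.0125,0,0,0,0.43,0.01,0.0054,0.0125,0,0,0,0.43,0.0051,0.0053,0.0084,0,0,0]

```text
t: 13.83
tool_pos: [0.553, -0.2144, 0.1985]
tool_rot: [3.137, -0.012, 0.163]
wrist_force: [0.8, -0.0, -0.2]
finger_gap: 0.0376
```

```bash
python3 -c "
from h import *
tilt((.5523,-.215,.09),-.015,.105)
ci=camera_info('wrist');im=get_image('wrist');cv2.imwrite('pics/w6.png',im[:,:,::-1]);np.save('w6.npy',ci['world_from_camera'])
print(w2px('wrist',[[.5527,-.215,.035],[.5527,-.215,.0225],[.5527,-.1894,.0225],[.5527,-.2784,.0225]],ci))"
```

```text
t 13.83 pos [ 0.553  -0.2144  0.1985] q [-0.25  0.39  0.68  1.9  -0.37  0.86  0.61] F [ 0.8 -0.  -0.2] gap 0.0376
turn [-0.0008  0.001   0.007 ] delta now mm [-11.9   0.6 107.8] after turn [-12.1   0.6 107.8] world [  -0.7   -0.6 -108.5] toolz [ 0.104 -0.001 -0.995]
[[236.23842293 177.70116255]
 [235.61197443 174.73033976]
 [234.97108671 149.48933657]
 [237.13064447 232.8629019 ]]
```

View pics/w6.png

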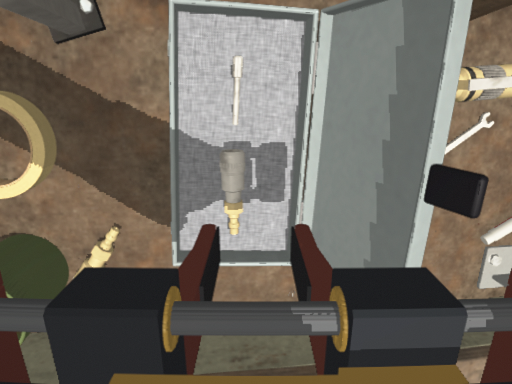

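```bash
python3 - <<'E'
import cv2
im=cv2.imread('pics/w6.png')
cv2.imwrite('pics/w6a.png',cv2.resize(im[140:245,190:290],None,fx=5.6,fy=5.6,interpolation=cv2.INTER_CUBIC))
E
```

```text
(no output)
```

View pics/w6a.png

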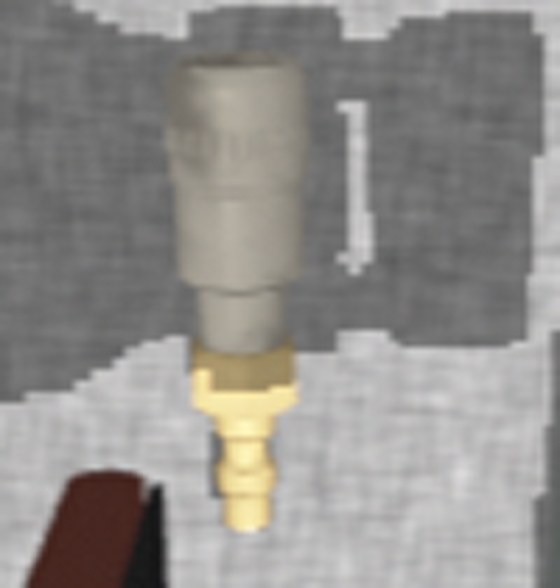

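```bash
python3 - <<'E'
from h import *
u=lambda p,s,o:(np.array(p)+.5)/s-.5+np.array(o)
ci=camera_info('wrist')
print(px2w('wrist',u([(237,65),(237,130),(239.5,270),(246,525),(168,130),(306,130)],5.6,(190,140)),.0225,ci).round(4))
E
```

```text
[[ 0.5488 -0.1918  0.0225]
 [ 0.5485 -0.2035  0.0225]
 [ 0.5482 -0.2293  0.0225]
 [ 0.548  -0.2793  0.0225]
 [ 0.5363 -0.2031  0.0225]
 [ 0.5608 -0.2038  0.0225]]
```

```bash
python3 - <<'E'
from h import *
o=observe();M=R.from_rotvec(o["tool_rot"]).as_matrix();p=o["tool_pos"];g=o["finger_gap"]/2
ci=camera_info('wrist')
pts=[p+M@np.array(v) for v in [(0,0,0),(0,0,.011),(-g,0,.011),(g,0,.011),(-g,-.01,.011),(g,-.01,.011),(-g,.01,.011),(g,.01,.011)]]
px=w2px('wrist',pts,ci);print(px.round(1))
im=cv2.imread('pics/w6.png')
s=5
c=cv2.resize(im[200:300,180:330],None,fx=s,fy=s,interpolation=cv2.INTER_CUBIC)
for q in px: cv2.circle(c,tuple(int(v) for v in ((q-[180,200])*s)),3,(0,255,0),-1)
cv2.imwrite('pics/w6b.png',c)
E
```

```text
[[253.3 254.7]
 [253.4 245.1]
 [217.9 245.1]
 [288.9 245. ]
 [217.2 227.7]
 [289.5 227.6]
 [218.5 261.9]
 [288.4 261.9]]
```

View pics/w6b.png

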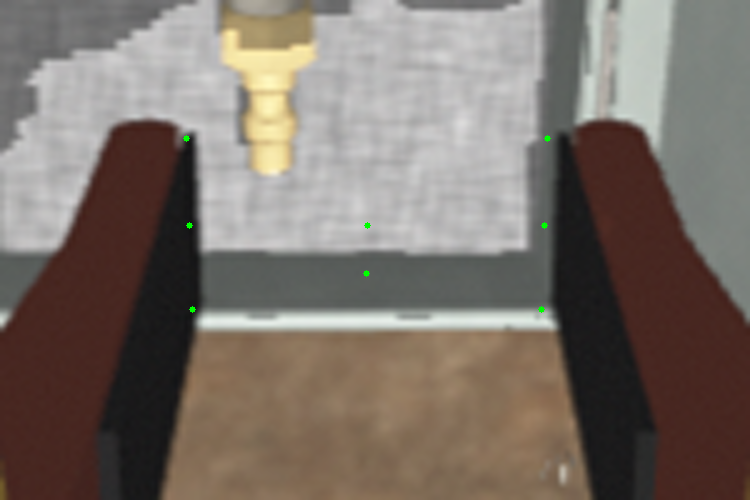

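```bash
python3 - <<'E'
from h import *
im=cv2.imread('pics/w6.png')
cv2.imwrite('pics/w6c.png',cv2.resize(im[0:275,160:330],None,fx=2.15*1.6,fy=2.15,interpolation=cv2.INTER_CUBIC))
im=cv2.imread('pics/t5.png')
cv2.imwrite('pics/t5a.png',cv2.resize(im[120:235,245:395],None,fx=5,fy=5,interpolation=cv2.INTER_CUBIC))
E
```

```text
(no output)
```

View pics/w6c.png

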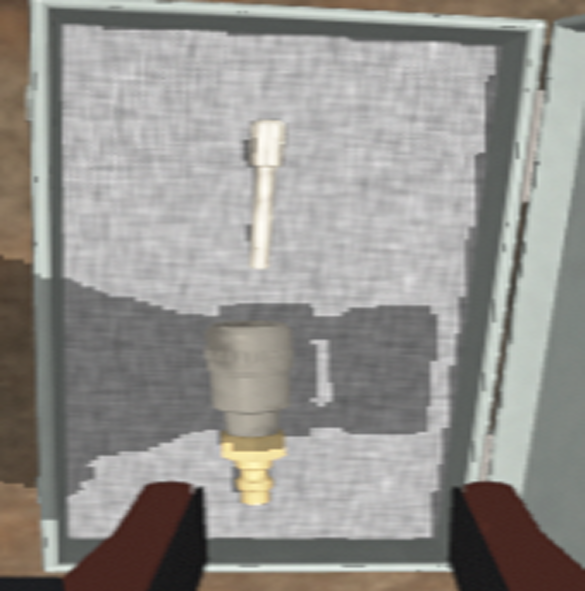

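View pics/t5a.png

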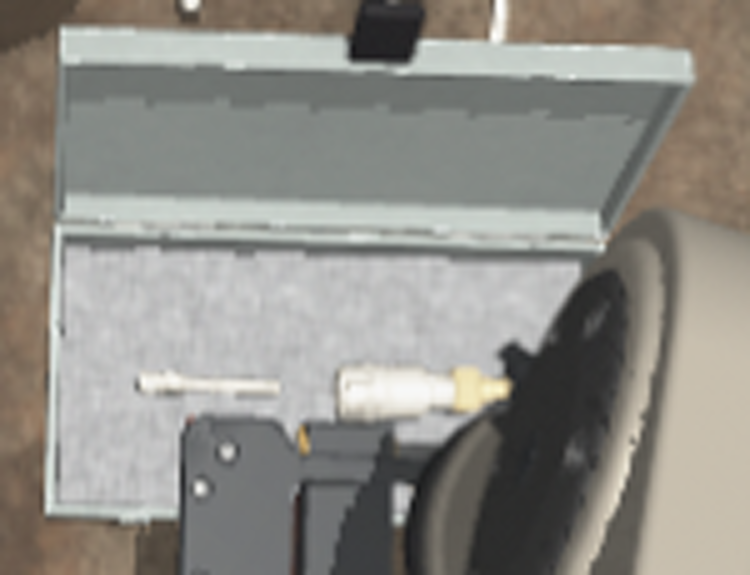

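```bash
python3 - <<'E'
from h import *
u=lambda p,s,o:(np.array(p)+.5)/s-.5+np.array(o)
th=-.063;c=np.array([np.cos(th),np.sin(th)])
def case(P): d=P[:,:2]-[.5558,-.1862]; return (np.c_[d@c,-c[1]*d[:,0]+c[0]*d[:,1]]*1e3).round(1)
P=px2w('top',u([(337,392),(370,366),(370,418),(420,372),(420,414),(510,388),(210,384)],5,(245,120)),.0225);print(P.round(4),case(P))
P=px2w('top',u([(62,228),(602,250),(48,514)],5,(245,120)),.038);print(case(P))
ci=camera_info('wrist')
s=np.array([2.15*1.6,2.15])
P=px2w('wrist',u([(37,365),(503,365),(42,10),(545,22),(46,568)],s,(160,0)),.038,ci);print(P.round(4),case(P))
E
```

```text
[[ 0.5493 -0.1917  0.0225]
 [ 0.5607 -0.2072  0.0225]
 [ 0.5371 -0.2062  0.0225]
 [ 0.5573 -0.2299  0.0225]
 [ 0.5382 -0.229   0.0225]
 [ 0.5487 -0.2707  0.0225]
 [ 0.5547 -0.1344  0.0225]] [[ -6.1  -5.9]
 [  6.2 -20.7]
 [-17.4 -21.1]
 [  4.2 -43.5]
 [-14.8 -43.8]
 [ -1.7 -84.7]
 [ -4.4  51.6]]
[[  61.9  120.7]
 [  60.6 -122.3]
 [ -65.3  122.7]]
[[ 0.4903 -0.2049  0.038 ]
 [ 0.6198 -0.2092  0.038 ]
 [ 0.5016 -0.0641  0.038 ]
 [ 0.6266 -0.0669  0.038 ]
 [ 0.4849 -0.3031  0.038 ]] [[ -64.2  -22.8]
 [  65.3  -18.9]
 [ -61.8  118.5]
 [  63.1  123.5]
 [ -63.4 -121.2]]
```

```bash
python3 -c "
from h import *
tilt((.5482,-.2135,.08),-.009,.105)"
```

```text
t 13.88 pos [ 0.5524 -0.2153  0.1975] q [-0.25  0.39  0.68  1.9  -0.37  0.86  0.61] F [ 0.8 -0.6 -0.4] gap 0.0379
turn [0.0006 0.0024 0.0003] delta now mm [-16.3  -1.8 116.4] after turn [-16.6  -1.7 116.4] world [  -4.2    1.8 -117.5] toolz [ 0.102 -0.002 -0.995]
```

>>> apply_moves:
  rows: [0.43,-0.0016,-0.0002,0.008,0,0.0024,0,0.43,-0.002,-0.0002,0.015,0,0,0,0.43,-0.002,-0.0002,0.015,0,0,0,0.43,-0.002,-0.0002,0.015,0,0,0,0.43,-0.002,-0.0002,0.015,0,0,0,0.43,-0.002,-0.0002,0.015,0,0,0,0.43,-0.002,-0.0002,0.013,0,0,0,0.43,-0.0015,-0.0002,0.01,0,0,0,0.43,-0.001,-0.0001,0.007,0,0,0,0.43,-0.0005,0,0.0034,0,0,0]

```text
t: 14.72
tool_pos: [0.5464, -0.2125, 0.0818]
tool_rot: [-3.136, 0.016, -0.167]
wrist_force: [-0.3, 0.3, 0.8]
finger_gap: 0.0377
```

```bash
python3 -c "
from h import *
tilt((.5482,-.2135,.027),-.009,.105)
ci=camera_info('wrist');im=get_image('wrist');cv2.imwrite('pics/w7.png',im[:,:,::-1])
im=get_image('scene');cv2.imwrite('pics/s7.png',cv2.resize(im[50:310,150:410,::-1],None,fx=2.3,fy=2.3))"
```

```text
t 14.72 pos [ 0.5464 -0.2125  0.0818] q [-0.14  0.54  0.55  2.   -0.53  0.64  0.75] F [-0.3  0.3  0.8] gap 0.0377
turn [-0.0013 -0.0016 -0.0011] delta now mm [-4.   1.1 54.7] after turn [-3.9  1.  54.7] world [  1.8  -1.  -54.8] toolz [ 0.106  0.    -0.994]
```

View pics/w7.png

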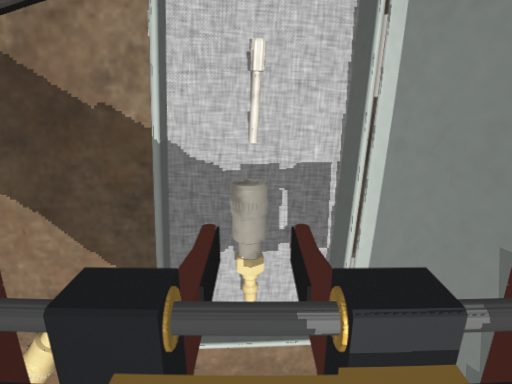

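View pics/s7.png

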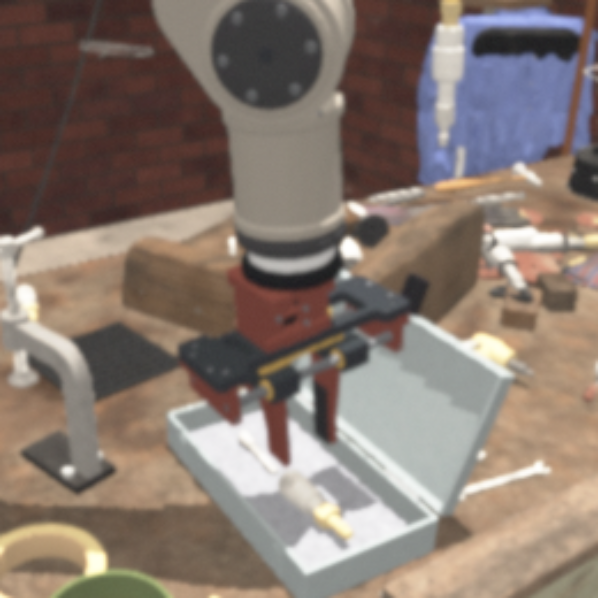

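>>> apply_moves:
  rows: [0.43,-0.0006,0.0002,0.007,0,0,0,0.43,-0.0006,0.0002,0.009,0,0,0,0.43,-0.0006,0.0002,0.009,0,0,0,0.43,-0.0006,0.0002,0.008,0,0,0,0.43,-0.0004,0.0002,0.007,0,0,0,0.43,-0.0004,0,0.005,0,0,0,0.43,-0.0003,0,0.004,0,0,0,0.43,-0.0002,0,0.0025,0,0,0,0.43,0,0,0.001,0,0,0,0.43,0,0,0,0,0,0]

```text
t: 15.65
tool_pos: [0.5487, -0.2138, 0.0298]
tool_rot: [-3.136, 0.016, -0.168]
wrist_force: [0.1, 0.0, 0.5]
finger_gap: 0.0381
```

```bash
python3 -c "
from h import *
tilt((.5482,-.2135,.027),-.009,.105)
im=get_image('wrist');cv2.imwrite('pics/w8.png',im[:,:,::-1])
im=get_image('scene');cv2.imwrite('pics/s8.png',cv2.resize(im[130:310,200:400,::-1],None,fx=3.3,fy=3.3))"
```

```text
t 15.65 pos [ 0.5487 -0.2138  0.0298] q [-0.08  0.62  0.47  2.01 -0.61  0.54  0.81] F [0.1 0.  0.5] gap 0.0381
turn [-0.0011 -0.0022 -0.0011] delta now mm [-0.8 -0.2  2.7] after turn [-0.8 -0.2  2.7] world [-0.5  0.3 -2.8] toolz [ 0.107  0.    -0.994]
```

View pics/w8.png

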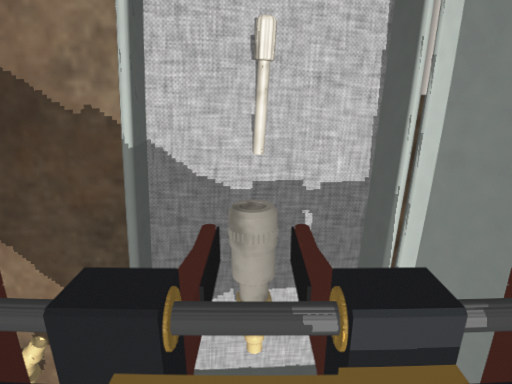

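View pics/s8.png

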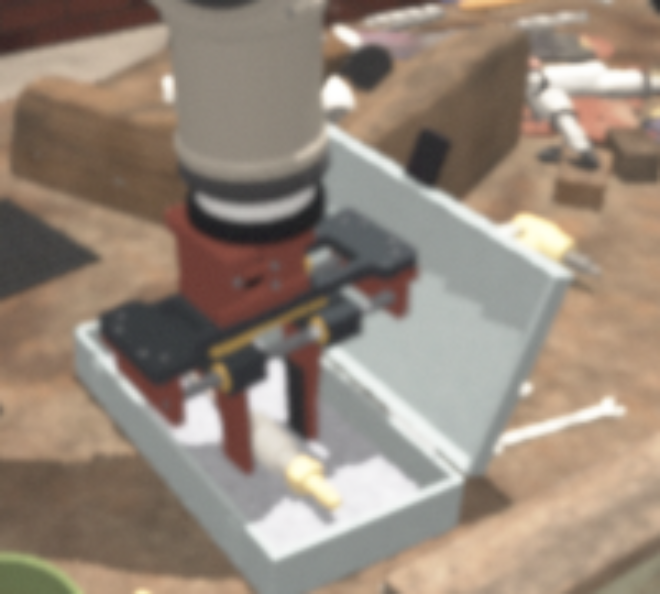

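>>> apply_moves:
  rows: [0.43,-0.0004,0,0.001,0,0,0,0.43,-0.0004,0,0.001,0,0,0,0.43,0,0,0.0005,0,0,0,0.1,0,0,0,0,0,0,0.1,0,0,0,0,0,0,0.1,0,0,0,0,0,0,0.1,0,0,0,0,0,0,0.1,0,0,0,0,0,0,0.1,0,0,0,0,0,0,0.1,0,0,0,0,0,0]

```text
t: 16.58
tool_pos: [0.5482, -0.2137, 0.0274]
tool_rot: [-3.136, 0.016, -0.169]
wrist_force: [-1.1, -0.0, 2.9]
finger_gap: 0.0256
```

```bash
python3 -c "
from h import *
tilt((.5482,-.2135,.027),-.009,.105)"
```

```text
t 16.58 pos [ 0.5482 -0.2137  0.0274] q [-0.07  0.62  0.47  2.01 -0.61  0.54  0.82] F [-1.1 -0.   2.9] gap 0.0256
turn [-0.0011 -0.0023 -0.0011] delta now mm [-0.1 -0.2  0.4] after turn [-0.1 -0.2  0.4] world [-0.   0.2 -0.4] toolz [ 0.107  0.    -0.994]
```

>>> apply_moves:
  rows: [0.1,0.0002,0,-0.002,0,0,0,0.1,0.0003,0,-0.003,0,0,0,0.1,0.0005,0,-0.005,0,0,0,0.1,0.0006,0,-0.006,0,0,0,0.1,0.0006,0,-0.006,0,0,0,0.1,0.0006,0,-0.006,0,0,0,0.1,0.0006,0,-0.006,0,0,0,0.1,0.0006,0,-0.006,0,0,0,0.1,0.0006,0,-0.006,0,0,0,0.1,0.0006,0,-0.006,0,0,0]

```text
t: 17.42
tool_pos: [0.5478, -0.2137, 0.0803]
tool_rot: [-3.136, 0.016, -0.169]
wrist_force: [0.2, 0.0, -0.6]
finger_gap: 0.0257
```

```bash
python3 -c "
from h import *
tilt((.5482,-.2135,.20),-.009,.105)
im=get_image('wrist');cv2.imwrite('pics/w9.png',im[:,:,::-1])
im=get_image('scene');cv2.imwrite('pics/s9.png',cv2.resize(im[130:310,200:400,::-1],None,fx=3.3,fy=3.3))"
```

```text
t 17.42 pos [ 0.5478 -0.2137  0.0803] q [-0.14  0.54  0.55  2.   -0.54  0.63  0.75] F [ 0.2  0.  -0.6] gap 0.0257
turn [-0.001  -0.0025 -0.001 ] delta now mm [  13.2   -0.4 -119. ] after turn [  12.9   -0.2 -119. ] world [  0.4   0.2 119.7] toolz [ 0.107  0.    -0.994]
```

View pics/w9.png

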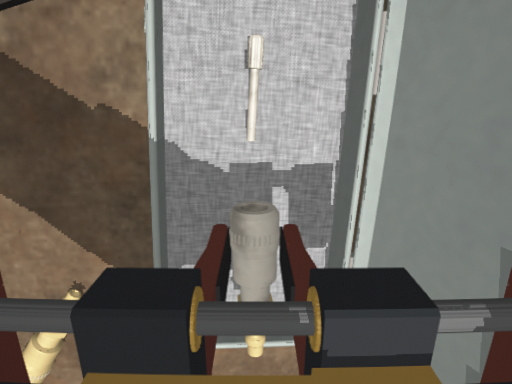

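View pics/s9.png

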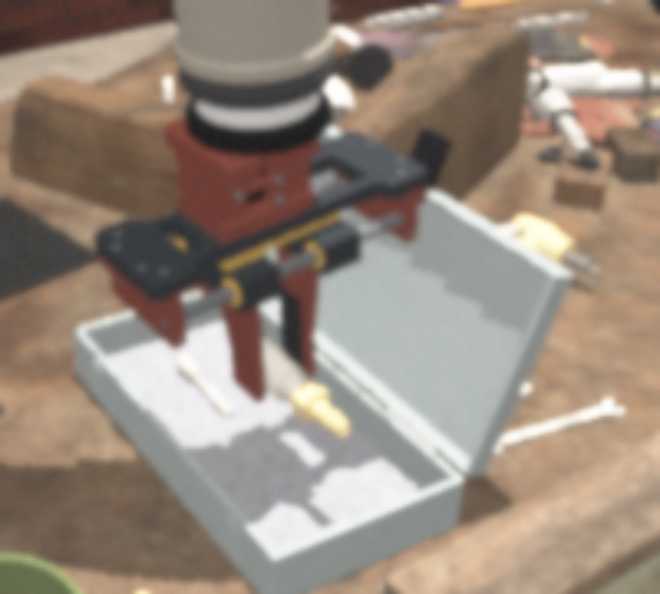

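>>> apply_moves:
  rows: [0.1,0.001,0,-0.009,0,0,0,0.1,0.0013,0,-0.012,0,0,0,0.1,0.0013,0,-0.012,0,0,0,0.1,0.0013,0,-0.012,0,0,0,0.1,0.0013,0,-0.012,0,0,0,0.1,0.0013,0,-0.012,0,0,0,0.1,0.0013,0,-0.012,0,0,0,0.1,0.0013,-0.003,-0.012,0,0,0,0.1,0.0013,-0.008,-0.01,0,0,0,0.1,0.0013,-0.014,-0.008,0,0,0]

```text
t: 18.35
tool_pos: [0.5488, -0.1902, 0.1931]
tool_rot: [3.136, -0.02, 0.171]
wrist_force: [-0.1, -0.4, -0.7]
finger_gap: 0.0258
```

>>> apply_moves:
  rows: [0.1,0,-0.018,0,0,0,0,0.1,0,-0.02,0,0,0,0,0.1,0,-0.02,0,0,0,0,0.1,0,-0.02,0,0,0,0,0.1,0,-0.02,0,0,0,0,0.1,0,-0.02,0,0,0,0,0.1,0,-0.02,0,0,0,0,0.1,0,-0.02,0,0,0,0,0.1,0,-0.02,0,0,0,0,0.1,0,-0.02,0,0,0,0]

```text
t: 19.18
tool_pos: [0.5506, 0.0103, 0.1922]
tool_rot: [-3.136, 0.016, -0.169]
wrist_force: [0.1, -0.0, -2.2]
finger_gap: 0.0258
```

```bash
python3 -c "
from h import *
tilt((.512,.1487,.12),-.009,.105)
im=get_image('wrist');cv2.imwrite('pics/w10.png',im[:,:,::-1])"
```

```text
t 19.18 pos [0.5506 0.0103 0.1922] q [-0.71  0.31  0.69  2.01 -0.27  0.79  0.12] F [ 0.1 -0.  -2.2] gap 0.0258
turn [-0.0014 -0.0025 -0.0011] delta now mm [ -47.5 -137.9   67.7] after turn [ -47.2 -138.    67.7] world [-38.6 138.4 -72.2] toolz [ 0.107  0.    -0.994]
```

View pics/w10.png

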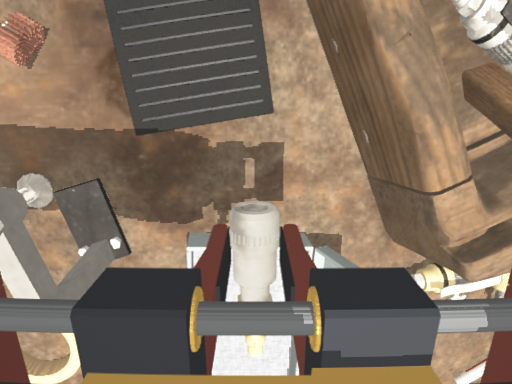

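>>> apply_moves:
  rows: [0.1,-0.0038,-0.0145,-0.0004,0,0,0,0.1,-0.0038,-0.0145,-0.0004,0,0,0,0.1,-0.0038,-0.0145,-0.0004,0,0,0,0.1,-0.0038,-0.0145,-0.0004,0,0,0,0.1,-0.0038,-0.0145,-0.0004,0,0,0,0.1,-0.0038,-0.0145,-0.0004,0,0,0,0.1,-0.0038,-0.0145,-0.0004,0,0,0,0.1,-0.0038,-0.0145,-0.0004,0,0,0,0.1,-0.0038,-0.0125,-0.0004,0,0,0,0.1,-0.0038,-0.009,-0.0004,0,0,0]

```text
t: 20.07
tool_pos: [0.5137, 0.1484, 0.1922]
tool_rot: [-3.136, 0.014, -0.169]
wrist_force: [0.3, -0.1, -1.2]
finger_gap: 0.0259
```

```bash
python3 -c "
from h import *
tilt((.512,.1487,.06),-.009,.105)
im=get_image('scene');cv2.imwrite('pics/s11.png',cv2.resize(im[30:310,100:380,::-1],None,fx=2.1,fy=2.1))
im=get_image('top');cv2.imwrite('pics/t11.png',im[:,:,::-1])"
```

```text
t 20.07 pos [0.5137 0.1484 0.1922] q [-0.99  0.28  0.68  2.04 -0.2   0.78 -0.21] F [ 0.3 -0.1 -1.2] gap 0.0259
turn [-0.0016 -0.0025 -0.    ] delta now mm [-1.580e+01 -1.000e-01  1.312e+02] after turn [-15.5  -0.3 131.2] world [  -1.7    0.3 -132.2] toolz [ 0.107  0.001 -0.994]
```

View pics/s11.png

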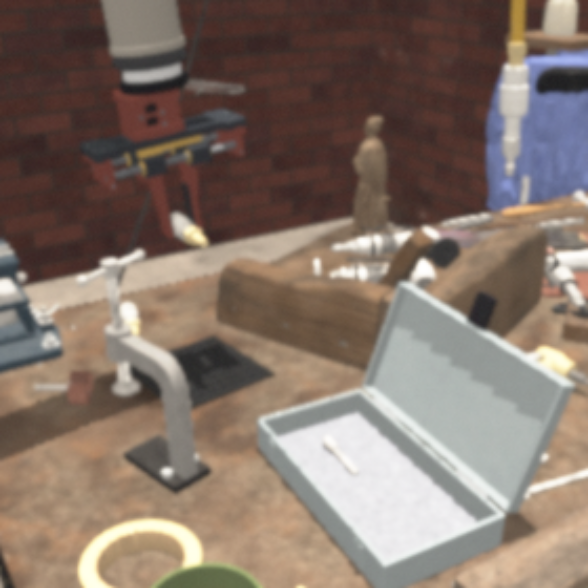

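View pics/t11.png

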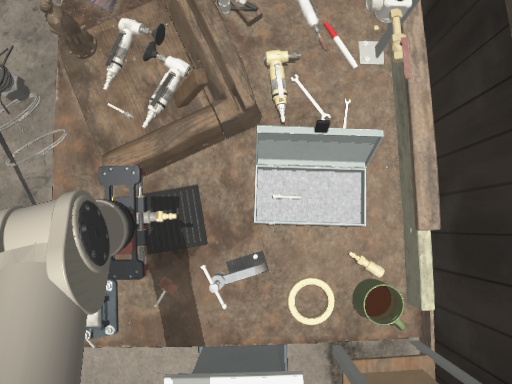

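>>> apply_moves:
  rows: [0.1,-0.001,0,0.009,0,0,0,0.1,-0.0017,0,0.015,0,0,0,0.1,-0.0017,0,0.016,0,0,0,0.1,-0.0019,0,0.016,0,0,0,0.1,-0.0019,0,0.016,0,0,0,0.1,-0.0019,0,0.016,0,0,0,0.1,-0.0018,0,0.015,0,0,0,0.1,-0.0016,0,0.013,0,0,0,0.1,-0.0012,0,0.009,0,0,0,0.1,-0.0008,0,0.006,0,0,0]

```text
t: 21.0
tool_pos: [0.5122, 0.1458, 0.0584]
tool_rot: [3.136, -0.018, 0.167]
wrist_force: [-0.4, -0.7, -1.9]
finger_gap: 0.0258
```

```bash
python3 -c "
from h import *
tilt((.512,.1487,.022),-.009,.105)
im=get_image('wrist');cv2.imwrite('pics/w12.png',im[:,:,::-1])
"
```

```text
t 21.0 pos [0.5122 0.1458 0.0584] q [-0.83  0.5   0.51  2.13 -0.42  0.5  -0.03] F [-0.4 -0.7 -1.9] gap 0.0258
turn [ 0.0004 -0.0011 -0.0025] delta now mm [-4.1 -2.9 36.2] after turn [-4.1 -2.9 36.2] world [ -0.2   2.9 -36.4] toolz [ 0.106 -0.001 -0.994]
```

View pics/w12.png

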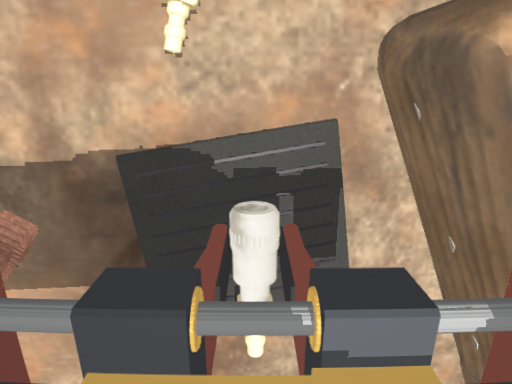

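```bash
python3 -c "
from h import *
print(px2w('wrist',[(118,156),(337,120)],.004).round(4), w2px('wrist',[[.4345,.1852,.004],[.5702,.205,.004]]))
"
```

```text
[[0.436  0.1888 0.004 ]
 [0.5708 0.2072 0.004 ]] [[116.27781718 161.90488983]
 [335.95621816 123.58475447]]
```

>>> apply_moves:
  rows: [0.1,-0.0005,-0.0004,0.005,0,0,0,0.1,-0.0006,-0.0005,0.006,0,0,0,0.1,-0.0006,-0.0005,0.006,0,0,0,0.1,-0.0006,-0.0005,0.005,0,0,0,0.1,-0.0005,-0.0005,0.004,0,0,0,0.1,-0.0005,-0.0005,0.003,0,0,0,0.1,-0.0003,-0.0004,0.0025,0,0,0,0.1,-0.0002,0,0.0015,0,0,0,0.1,-0.0001,0,0.001,0,0,0,0.1,0,0,0,0,0,0]

```text
t: 21.88
tool_pos: [0.5124, 0.1505, 0.0254]
tool_rot: [-3.136, 0.016, -0.168]
wrist_force: [-0.1, 0.5, -0.5]
finger_gap: 0.0259
```

```bash
python3 -c "
from h import *
tilt((.512,.1495,.0215),-.009,.105)
im=get_image('scene');cv2.imwrite('pics/s13.png',cv2.resize(im[100:240,120:280,::-1],None,fx=4,fy=4,interpolation=cv2.INTER_CUBIC))
"
```

```text
t 21.88 pos [0.5124 0.1505 0.0254] q [-0.78  0.56  0.45  2.14 -0.46  0.43 -0.  ] F [-0.1  0.5 -0.5] gap 0.0259
turn [-0.001  -0.0023 -0.0011] delta now mm [-0.8  1.   3.8] after turn [-0.8  1.   3.9] world [-0.4 -1.  -3.9] toolz [ 0.107  0.    -0.994]
```

View pics/s13.png

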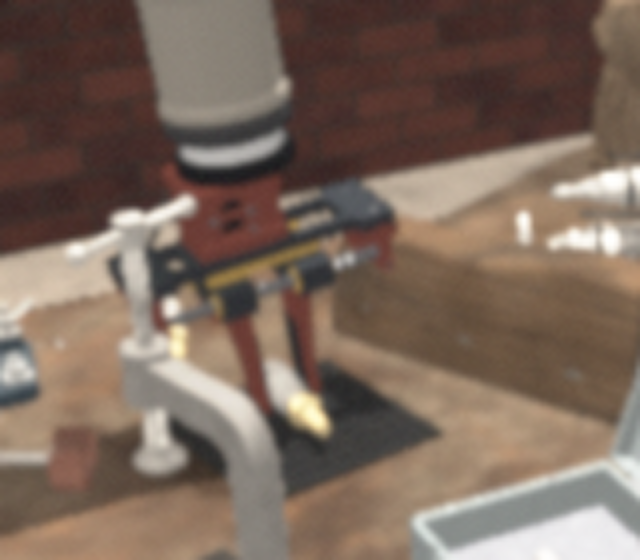

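>>> apply_moves:
  rows: [0.1,-0.0002,0.0004,0.0006,0,0,0,0.1,-0.0002,0.0004,0.0006,0,0,0,0.1,-0.0002,0.0002,0.0005,0,0,0,0.1,-0.0001,0,0.0005,0,0,0,0.1,-0.0001,0,0.0005,0,0,0,0.1,0,0,0.0004,0,0,0,0.1,0,0,0.0003,0,0,0,0.1,0,0,0,0,0,0,0.1,0,0,0,0,0,0,0.1,0,0,0,0,0,0]

```text
t: 22.77
tool_pos: [0.5119, 0.1495, 0.022]
tool_rot: [-3.136, 0.016, -0.169]
wrist_force: [0.3, 0.2, -1.6]
finger_gap: 0.0258
```

```bash
python3 -c "
from h import *
tilt((.512,.1495,.0215),-.009,.105)
"
```

```text
t 22.77 pos [0.5119 0.1495 0.022 ] q [-0.78  0.56  0.44  2.14 -0.47  0.42  0.  ] F [ 0.3  0.2 -1.6] gap 0.0258
turn [-0.0011 -0.0024 -0.0011] delta now mm [0.  0.  0.5] after turn [0.  0.  0.5] world [ 0.1 -0.  -0.5] toolz [ 0.107  0.    -0.994]
```

>>> apply_moves:
  rows: [0.1,0,0,0.0003,0,0,0,0.1,0,0,0.0003,0,0,0,0.1,0,0,0.0002,0,0,0,0.1,0,0,0.0002,0,0,0,0.1,0,0,0,0,0,0,0.1,0,0,0,0,0,0,0.1,0,0,0,0,0,0,0.1,0,0,0,0,0,0,0.1,0,0,0,0,0,0,0.1,0,0,0,0,0,0]

```text
t: 23.6
tool_pos: [0.5121, 0.1495, 0.0213]
tool_rot: [-3.136, 0.016, -0.168]
wrist_force: [-2.1, -0.9, 5.6]
finger_gap: 0.0262
```

```bash
python3 -c "
from h import *
tilt((.512,.1495,.0215),-.009,.105)
"
```

```text
t 23.6 pos [0.5121 0.1495 0.0213] q [-0.78  0.56  0.44  2.14 -0.47  0.42  0.  ] F [-2.1 -0.9  5.6] gap 0.0262
turn [-0.0014 -0.0023 -0.0013] delta now mm [-0.   0.  -0.2] after turn [-0.   0.  -0.2] world [-0.1 -0.   0.2] toolz [ 0.107  0.    -0.994]
```

>>> apply_moves:
  rows: [0.1,0,0,-0.0003,0,0,0,0.32,0,0,0,0,0,0,0.34,0,0,0,0,0,0,0.36,0,0,0,0,0,0,0.38,0,0,0,0,0,0,0.4,0,0,0,0,0,0,0.42,0,0,0,0,0,0,0.42,0,0,0,0,0,0,0.42,0,0,0,0,0,0,0.42,0,0,0,0,0,0]

```text
t: 24.43
tool_pos: [0.512, 0.1495, 0.0213]
tool_rot: [-3.136, 0.016, -0.168]
wrist_force: [-0.1, 0.6, -0.3]
finger_gap: 0.0368
```

```bash
python3 -c "
from h import *
tilt((.512,.1495,.15),-.009,.105)
im=get_image('wrist');cv2.imwrite('pics/w14.png',im[:,:,::-1])
"
```

```text
t 24.43 pos [0.512  0.1495 0.0213] q [-0.78  0.56  0.44  2.14 -0.47  0.42  0.  ] F [-0.1  0.6 -0.3] gap 0.0368
turn [-0.001  -0.0023 -0.0011] delta now mm [  13.8   -0.2 -128. ] after turn [  13.5   -0.  -128. ] world [  0.    0.  128.7] toolz [ 0.107  0.    -0.994]
```

View pics/w14.png

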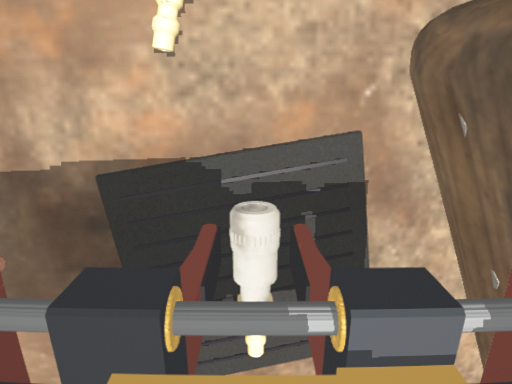

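>>> apply_moves:
  rows: [0.42,0,0,-0.003,0,0,0,0.42,0,0,-0.006,0,0,0,0.42,0,0,-0.01,0,0,0,0.42,0,0,-0.014,0,0,0,0.42,0,0,-0.018,0,0,0,0.42,0,0,-0.018,0,0,0,0.42,0,0,-0.018,0,0,0,0.42,0,0,-0.018,0,0,0,0.42,0,0,-0.018,0,0,0,0.42,0,0,-0.018,0,0,0]

```text
t: 25.32
tool_pos: [0.4966, 0.1492, 0.1632]
tool_rot: [-3.136, 0.017, -0.169]
wrist_force: [1.1, -0.3, -1.2]
finger_gap: 0.0367
```

>>> apply_moves:
  rows: [0.42,0,-0.005,-0.015,0,0,0,0.42,0,-0.015,-0.01,0,0,0,0.42,0,-0.02,-0.005,0,0,0,0.42,0,-0.02,0,0,0,0,0.42,0,-0.02,0,0,0,0,0.42,0,-0.02,0,0,0,0,0.42,0,-0.02,0,0,0,0,0.42,0,-0.015,0,0,0,0,0.42,0,-0.008,0,0,0,0,0.42,0,0,0,0,0,0]

```text
t: 26.15
tool_pos: [0.4948, 0.2943, 0.1918]
tool_rot: [-3.136, 0.012, -0.169]
wrist_force: [-0.7, 1.5, 0.8]
finger_gap: 0.0368
```

```bash
python3 -c "
from h import *
tilt((.512,.1495,.15),-.009,.105)
im=get_image('top');cv2.imwrite('pics/t15.png',im[:,:,::-1])
cv2.imwrite('pics/t15a.png',cv2.resize(im[170:270,120:240,::-1],None,fx=5,fy=5,interpolation=cv2.INTER_CUBIC))
im=get_image('scene');cv2.imwrite('pics/s15.png',cv2.resize(im[50:310,100:410,::-1],None,fx=2.2,fy=2.2))
"
```

```text
t 26.15 pos [0.4948 0.2943 0.1918] q [-1.21  0.37  0.66  1.94 -0.22  0.82 -0.45] F [-0.7  1.5  0.8] gap 0.0368
turn [-0.0016 -0.0027  0.0013] delta now mm [ 13.7 144.7  43.3] after turn [ 14.  144.6  43.5] world [  17.2 -144.8  -41.8] toolz [ 0.107  0.001 -0.994]
```

View pics/t15.png

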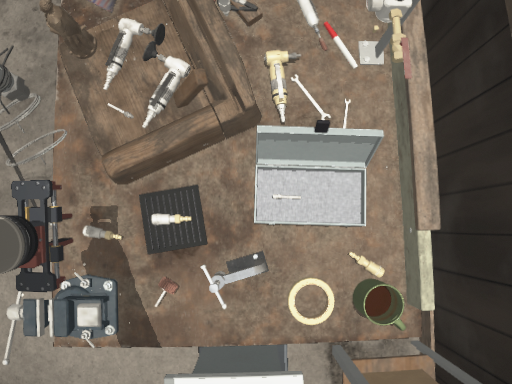

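View pics/t15a.png

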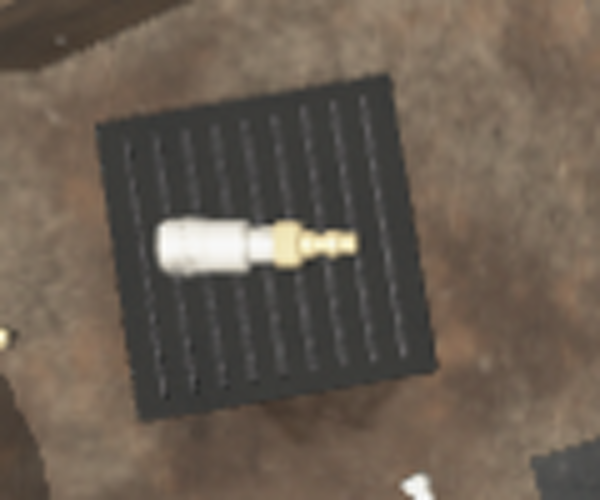

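View pics/s15.png

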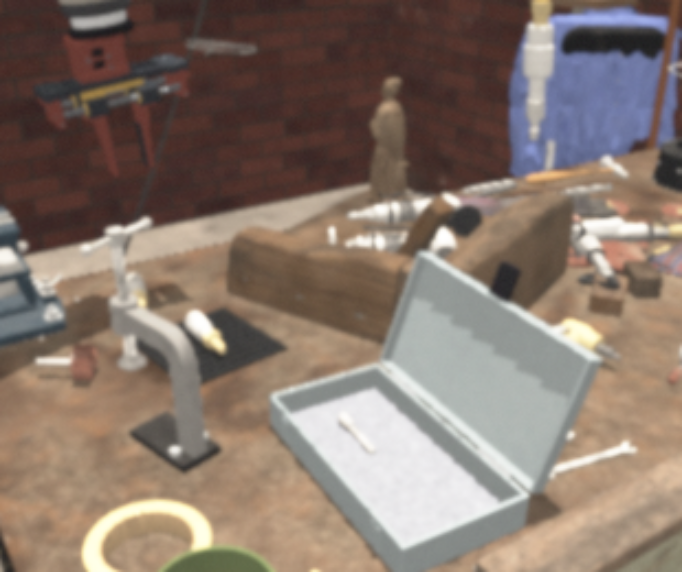

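```bash
python3 -c "
from h import *
u=lambda p,s,o:(np.array(p)+.5)/s-.5+np.array(o)
print(px2w('top',u([(155,246),(358,243)],5,(120,170)),.0165).mean(0),px2w('top',u([(97,125),(388,75),(437,372),(140,418)],5,(120,170)),.004).mean(0))
print(finish_job())"
```

```text
[0.51262951 0.12883836 0.0165    ] [0.51179241 0.12755814 0.004     ]
the job is handed in; nothing more can be done
None
```

The job is handed in at about 26 s of the 54 s allowed. The lid stands open and the coupler lies in the middle of the mat.

- **Lid:** I pinched the tab by its side edges and swung the lid up its arc to about 1.86 rad. Then I let go, and it stayed open on its stop in every picture after that.
- **Coupler:** I gripped it by the sleeve with the tool tilted about 6° to keep the gripper clear of the lid. I carried it to the mat, lowered it until it touched (about 6 N), and then released it.
- **Last check:** The last top picture puts the coupler's middle about 1.5 mm from the mat's centre. The burr is still in the case, and nothing else was moved. The arm stood clear, and the highest wrist force I read was about 10 N.

**Disagreements:** The first wrist-camera position for the coupler was about 4 mm off in x. I dropped it in favour of a second wrist view and the top camera, which agreed within 1 mm. On the mat's edges the wrist and top cameras differed by 2 to 4 mm. After release, only the top camera measured the coupler's position.

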